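Seat a lock core in a coin lock and hold it home

TASK

The coin lock case has loose parts inside, so slide it along the bench, without lifting or tipping it, into the holding nest until it is right up against the end stop. Then take the lock core by its tubular key, set its plain nose upright in the bore of the lock's square collar, turn it until the rib drops into the keyway, and keep pushing against the ejector spring until the core's flange sits flat on the collar. Finish while still holding the core pressed fully home (it is not let go), with the lock still seated in the nest and the other things on the bench left where they are.

Things in the scene. Friction and masses are not known exactly. Their poses are not given: they have to be found in the camera images.
- lock: grey coin lock case, loose, up to 0.94 kg, face up on the bench: 64 (its x) by 96 (its y) by 40 mm high; origin at the middle of its underside, z up. Its +y end leads into the nest. A latch bolt 22 mm wide sticks 16 mm out of the -y end, 17 to 27 mm above the bench; a coin slot plate 3 mm high lies on top towards +y.
- lock_collar (a point): centre of the lock's square steel collar, 44 by 44 mm, 22 mm high (40 to 62 mm above the bench), at y = -16 mm of the lock, 51 mm above its underside; axes as the lock's. Its flat sides face the lock's x and y and can be gripped from above.
- lock_mouth (a point): centre of the bore at the collar's top face, axes as the lock's. The bore is 26.4 mm across, straight down; a keyway 6.5 mm wide, out to 17.8 mm from the axis, runs down the collar on the lock's +x side, a notch seen from above.
- ejector (a joint): travel of the spring-loaded ejector disc (18 mm across) in the bore, m: 0 free, 26 mm below the mouth, where the core's foot meets it; 0.010 with the core fully home (foot 36 mm below the mouth). It pushes back with about 5 N at first and 9 N at home.
- core: lock core standing upright on the bench, 0.14 kg, 81 mm tall; origin at the middle of its foot, z up along its axis. From the foot: brass barrel 24 mm across, 36 mm long, foot chamfered 3 mm; steel flange 36 mm across, 36 to 40 mm up, which ends on the collar's top, with a 6 mm index tab standing 4 mm out over the rib; silver tubular key above it.
- core_bow (a point): middle of the key's flat bow, 67 mm above the core's foot, axes as the core's: the place to grip. 26 mm wide (along x), 9 mm thick (along y), 28 mm tall; below it a round stem 11 mm across, 13 mm tall, down to the flange.
- core_rib (a point): lower end of the core's rib, 10 mm above the foot, 14 mm from the axis on the core's +x side. The rib is 5 mm wide, stands 4 mm out and runs up to the flange; its lowest 2.5 mm taper to 3 mm wide. It enters the keyway with the core's x along the lock's x, within about 3 degrees; else the core stops with 10 mm of plain nose in the bore.
- nest: holding nest fixed to the bench: two steel rails 18 mm high along its y, 68 mm apart, flared at the open -y end (to y = -79 mm), and an end stop at the +y end, its face at y = 48 mm; no floor, the lock slides on the bench. Origin on the bench at the middle of the seat: the lock is seated when its origin lies here, its axes along the nest's.
- cup: bystander: steel coin return cup, 72 mm across, 45 mm high, origin at the middle of its underside
- canister: bystander: screw-top aluminium canister, 66 mm across, 82 mm high, origin at the middle of its underside
- padlock: bystander: blue enamel padlock lying flat, body 46 by 52 by 22 mm, steel shackle towards its +y, origin at the middle of the body's underside
- latch: bystander: matte black locker door latch, 34 by 80 by 32 mm high, origin at the middle of its underside
Things that resemble listed ones, but are neither listed nor needed, are in the scene too. What is meant by the nest is not blue, pink or turquoise, and is the smaller of those in its own colour.

How it is judged:
By the outcome, as a careful person would: the job done as asked, in the order asked, and still so for the second after the job is handed in, while the arm keeps its last pose, push and grip.
It also fails if it takes over 64 s, if anything falls off the work surface, if the arm or the gripper's body presses on something with over 40 N, if the wrist force passes 120 N, or if a joint passes its speed limit or range.

ROBOT

A 7-joint arm with a two-finger parallel gripper is mounted at the origin on the work surface. World frame = base frame: x ahead of the robot, y to its left, z up, the work surface at z = 0. Lengths are in m, angles in degrees, forces in N, time in s.
With the tool pointing down it reaches from about 0.35 to 0.775 m from the base axis. Payload 3.1 kg.
Tool frame: the origin (TCP) lies on the centre line of the jaws, within the pads' length; the fingertips stand 17 mm ahead of it and the grasp point (between the pads) lies 2 mm behind it (robot.tip_reach is the distance from the TCP to the fingertips, in m); z points along the fingers, y is the direction in which the jaws open and shut (so a half turn about z gives the same grasp; the last joint's range is limited). The gripper opens to 85 mm and grips with 20 to 120 N. Pads are 22 mm wide; open, the fingers measure 114 mm over their backs; the gripper's body (76 mm by 85 mm) begins 54 mm behind the grasp point. The pads swing forward as they close: fully open they stand 13 mm farther back than shut.
Start: joints at [67.741, 17.813, 0.802, 86.603, -0.252, 75.585, -1.558], TCP at [0.187, -0.517, 0.248] pointing down, gripper open.
Joint ranges: [-154.91, 154.91], [-16.99, 109.72], [-72.82, 74.43], [7.12, 147.25], [-82.49, 262.49], [11.32, 116.49], [-174.64, 174.64]. Speed limits (degrees/s): [159.86, 159.86, 180, 180, 180, 180, 180].

INTERFACE

Orientations are given as [roll, pitch, yaw] about the fixed x, y, z axes, in that order (R = Rz(yaw) Ry(pitch) Rx(roll)).
In Python, from station import robot, fingers, vision, workorder, recognise gives the robot as it stands. Calls block until the motion is done:
- robot.move_to(position, orientation): joint-space move of the TCP to a pose.
- robot.line_to(position, orientation=None, velocity=0.15, f_stop=None): straight line of the TCP; orientation=None keeps the orientation; velocity is the mean speed in m/s. With f_stop (N) it stops when the force on the tool has changed by that much, and returns True; else False.
- robot.move_j(angles): joint-space move.
- fingers.gripper_to(opening, force=None): opening from 0.0 (shut) to 1.0 (fully open); force is the grip in N (None keeps the last); returns when the fingers have stopped.
- robot.pause(seconds).
- robot.inverse_kinematics(position, orientation): joint angles nearest the present ones, or None.
- vision.grab_frame(name): name is "side" or "top"; returns the picture (420x560x3 uint8, red, green, blue); there is no depth.
- vision.calibration(name): a dict with "mtx" (3x3 intrinsics, pixels), "extrinsics" (4x4, takes a point from world to camera coordinates). Camera axes: x right, y up, looking along -z (the intrinsics and any distortion apply to the point x, -y, -z); pixel columns grow to the right and rows downward; lengths in m; the calibration is good to about 2 mm. A picture is of the moment at which its call begins. calibration takes no time and is no camera call.
A pose or a line that the arm cannot do raises robot.PlanningError and nothing moves.
- workorder.close_job(): hands the job in, once; it reports no verdict.
Trained networks look in the newest picture that a camera, given by its name, has taken for a name from the list of things; names that differ only in an ending like _2 or _b are one class to them, and where a whole thing is asked for, a point or a joint stands for the part that bears it (a point fixed in the world has none). Each returns a list of dicts, best first, with "p" (0 to 1); they miss things now and then, are a little off and sometimes report something else, mostly with a low value. They report only what shows in the picture. A call takes as long as a camera call. They do not tell look-alikes from the thing itself.
- recognise(label, camera): "rect" ([centre column, centre row, width, height] in pixels, round what is visible of it).
Readings, each from a call of its own:
- robot.current_time_s(): time.
- robot.current_joint_positions(): joint angles.
- robot.current_dq(): joint speeds.
- robot.current_joint_torque(): joint torques, N m.
- robot.current_tool_pos(): TCP position.
- robot.current_eef_rot(): TCP orientation.
- robot.current_contact_force(): force on the tool from outside, world axes, zero at the start.
- robot.current_torque(): the same for the moment, N m.
- robot.current_finger_gap(): opening from 0.0 (shut) to 1.0 (fully open).
Only numpy, scipy, OpenCV 4.12 (cv2) and the standard library are available. Lean on these libraries where they do the work, as an engineer would, in place of code of your own. Each camera call takes 0.05 s, during which the arm holds its last target.

## Working session

There is one attempt and no reset: what is moved stays moved. The work goes in short steps, each a Python script; the robot and the scene stay as the last script left them, time stands still between calls to the robot, and variables do not carry over. Pictures are saved under pics/ and viewed, and the job is handed in when it is done.

```bash
mkdir -p pics; ls
cat > h.py <<'E'
import numpy as np, cv2
from station import robot, fingers, vision, workorder, recognise
def K(n):
    c=vision.calibration(n); return c
def proj(n,P):
    c=K(n); E=np.array(c["extrinsics"]); P=np.atleast_2d(P)
    q=(E[:3,:3]@P.T).T+E[:3,3]; q=q*[1,-1,-1]
    d=np.array(c.get("dist",c.get("distortion",np.zeros(5))),float)
    return cv2.projectPoints(q,np.zeros(3),np.zeros(3),np.array(c["mtx"],float),d)[0][:,0]
def ray(n,uv,z):
    c=K(n); E=np.array(c["extrinsics"])
    d=np.array(c.get("dist",c.get("distortion",np.zeros(5))),float)
    u=cv2.undistortPoints(np.array(uv,float).reshape(-1,1,2),np.array(c["mtx"],float),d)[:,0]
    r=np.c_[u[:,0],-u[:,1],-np.ones(len(u))]@E[:3,:3]
    o=-E[:3,:3].T@E[:3,3]
    t=(z-o[2])/r[:,2]
    return o+t[:,None]*r
def save(n,name,crop=None,s=1):
    im=vision.grab_frame(n)
    np.save('pics/last_%s.npy'%n,im)
    o=im
    if crop: o=im[crop[1]:crop[3],crop[0]:crop[2]]
    o=cv2.resize(o,None,fx=s,fy=s,interpolation=cv2.INTER_CUBIC)
    cv2.imwrite('pics/'+name+'.png',o[:,:,::-1]); return im
E
python3 - <<'E'
from h import *
print(robot.current_time_s())
for n in("top","side"):
    save(n,n+"0"); print(vision.calibration(n))
    for l in ["lock","core","nest","lock_collar","core_bow","cup","canister","padlock","latch"]:
        print(n,l,[(np.round(r["rect"]).tolist(),round(r["p"],2)) for r in recognise(l,n)])
print(robot.current_time_s(), robot.current_eef_rot())
E
```

```text
pics
0.0
{'mtx': array([[422.68054646,   0.        , 277.73775562],
       [  0.        , 422.68054646, 208.52404468],
       [  0.        ,   0.        ,   1.        ]]), 'extrinsics': array([[-2.00750426e-03, -9.99997705e-01, -7.48555058e-04,
        -2.88790069e-02],
       [ 9.93431724e-01, -2.07996353e-03,  1.14407530e-01,
        -5.22354705e-01],
       [-1.14408824e-01, -5.13964738e-04,  9.93433620e-01,
        -1.20019146e+00],
       [ 0.00000000e+00,  0.00000000e+00,  0.00000000e+00,
         1.00000000e+00]])}
top lock [([287.0, 196.0, 41.0, 30.0], 0.75)]
top core [([381.0, 210.0, 11.0, 10.0], 0.55)]
top nest [([219.0, 108.0, 56.0, 50.0], 0.84), ([350.0, 273.0, 71.0, 55.0], 0.8), ([238.0, 194.0, 52.0, 46.0], 0.66), ([225.0, 265.0, 73.0, 64.0], 0.65), ([152.0, 315.0, 59.0, 52.0], 0.55)]
top lock_collar [([287.0, 200.0, 43.0, 25.0], 0.73)]
top core_bow [([238.0, 194.0, 51.0, 39.0], 0.74), ([381.0, 210.0, 12.0, 14.0], 0.67)]
top cup [([146.0, 209.0, 29.0, 27.0], 0.58)]
top canister [([368.0, 153.0, 29.0, 25.0], 0.73)]
top padlock [([185.0, 153.0, 30.0, 23.0], 0.64)]
top latc
[... 562 characters left out ...]
 lock [([297.0, 234.0, 29.0, 28.0], 0.71)]
side core [([309.0, 288.0, 7.0, 29.0], 0.67)]
side nest [([294.0, 216.0, 36.0, 25.0], 0.86), ([363.0, 197.0, 36.0, 22.0], 0.81), ([221.0, 217.0, 53.0, 36.0], 0.79), ([188.0, 193.0, 16.0, 21.0], 0.73), ([236.0, 283.0, 58.0, 52.0], 0.71)]
side lock_collar [([294.0, 215.0, 39.0, 28.0], 0.67), ([296.0, 235.0, 28.0, 33.0], 0.61)]
side core_bow [([311.0, 286.0, 12.0, 30.0], 0.88)]
side cup [([259.0, 179.0, 21.0, 19.0], 0.7)]
side canister [([370.0, 270.0, 26.0, 41.0], 0.64)]
side padlock [([310.0, 285.0, 12.0, 32.0], 0.72), ([313.0, 191.0, 17.0, 15.0], 0.61)]
side latch [([346.0, 228.0, 18.0, 16.0], 0.7)]
1.0 [1.79997369e+02 2.01882909e-03 1.98719682e+01]
```

View pics/top0.png

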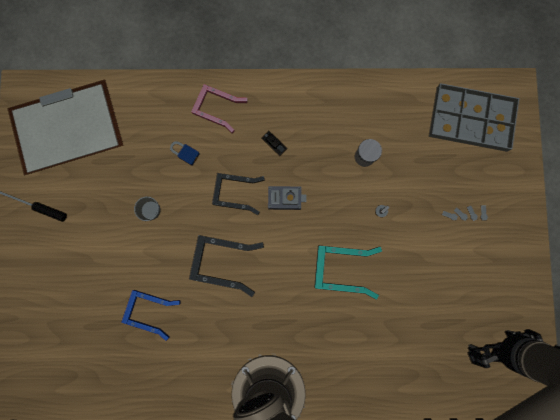

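View pics/side0.png

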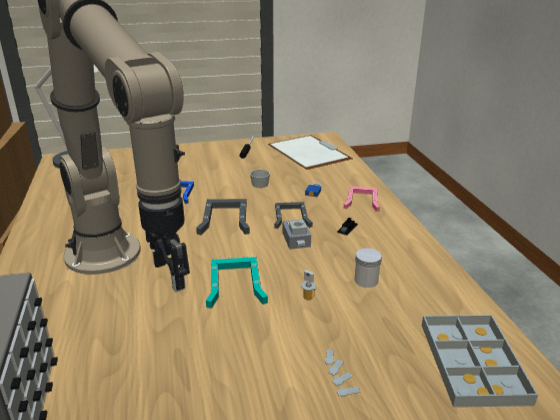

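Run:
```python
import numpy as np,cv2
t=np.load('pics/last_top.npy');s=np.load('pics/last_side.npy')
cv2.imwrite('pics/tc.png',cv2.resize(t[70:350,110:410],None,fx=2.6,fy=2.1,interpolation=cv2.INTER_CUBIC)[:,:,::-1]) if 0 else cv2.imwrite('pics/tc.png',cv2.resize(t[130:310,180:420],None,fx=3.3,fy=3.3,interpolation=cv2.INTER_CUBIC)[:,:,::-1])
cv2.imwrite('pics/sc.png',cv2.resize(s[160:340,180:420],None,fx=3.3,fy=3.3,interpolation=cv2.INTER_CUBIC)[:,:,::-1])
```

```text
(no output)
```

View pics/tc.png

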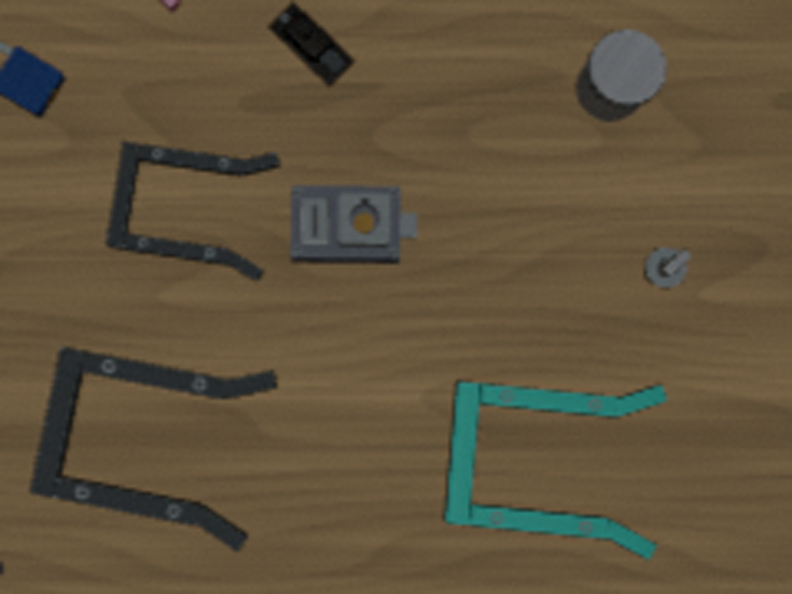

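View pics/sc.png

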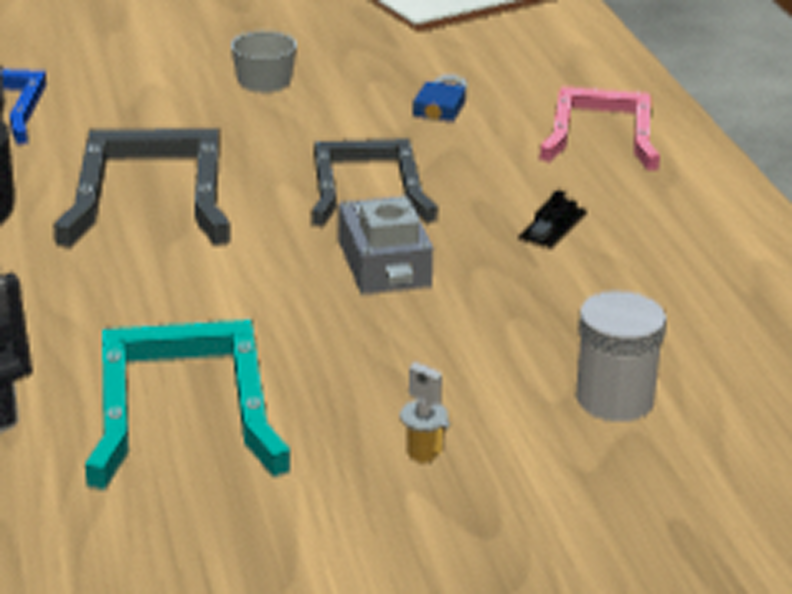

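Candidates for the nest, in top-view pixels: pink (219,108), blue (152,315), turquoise (350,273), large dark (225,265) and small dark (238,194). The description picks the small dark one at (238,194). There is only one lock, at (287,196), and one core, at (381,210). The key blanks at (465,213) are loose and not the core. I'll check the choice in close crops and measure.

Run:
```python
import numpy as np,cv2
def crop(n,x0,y0,x1,y1,s,out):
    a=np.load('pics/last_%s.npy'%n)[y0:y1,x0:x1]
    a=cv2.resize(a,None,fx=s,fy=s,interpolation=cv2.INTER_CUBIC)
    a=np.clip(a.astype(float)*(1.7 if n=='top' else 1.2),0,255).astype(np.uint8)
    for i in range(x0,x1,10): cv2.putText(a,str(i),(int((i-x0+.5)*s),10),0,.35,(255,255,0),1); cv2.line(a,(int((i-x0+.5)*s),12),(int((i-x0+.5)*s),18),(255,255,0),1)
    for i in range(y0,y1,10): cv2.putText(a,str(i),(0,int((i-y0+.5)*s)),0,.35,(255,255,0),1)
    cv2.imwrite('pics/'+out+'.png',a[:,:,::-1])
crop('top',208,165,308,220,8,'c1')
crop('side',260,190,330,250,10,'c2')
crop('top',360,190,400,225,15,'c3')
crop('side',290,260,330,305,13,'c4')
```

```text
(no output)
```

View pics/c1.png

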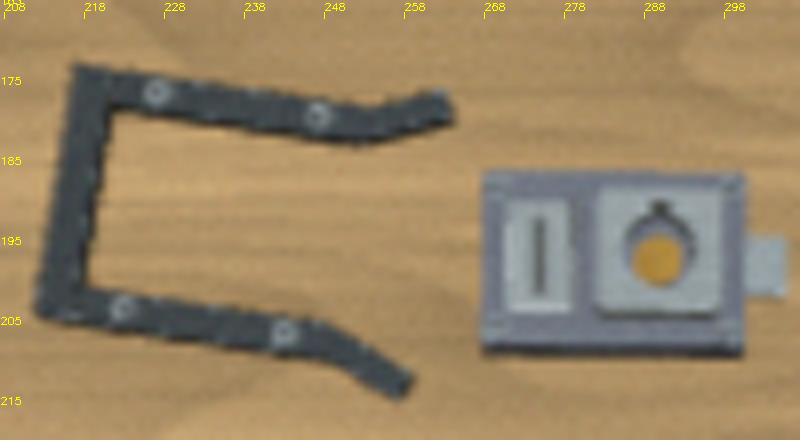

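View pics/c2.png

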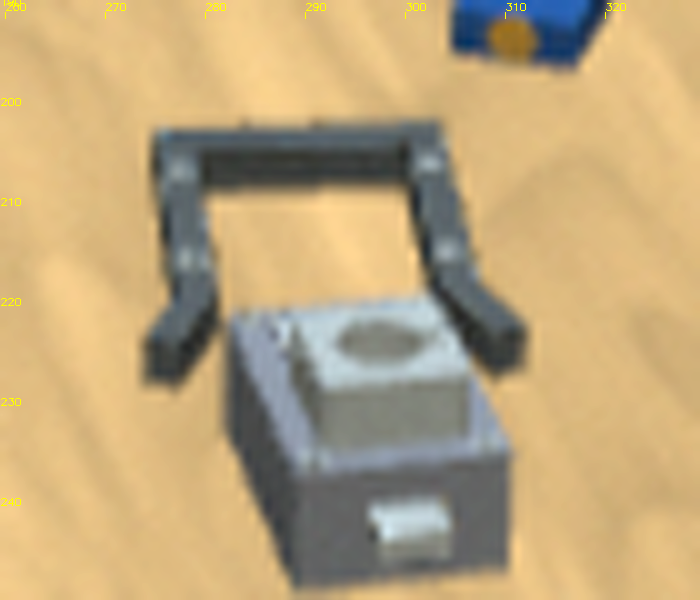

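View pics/c3.png

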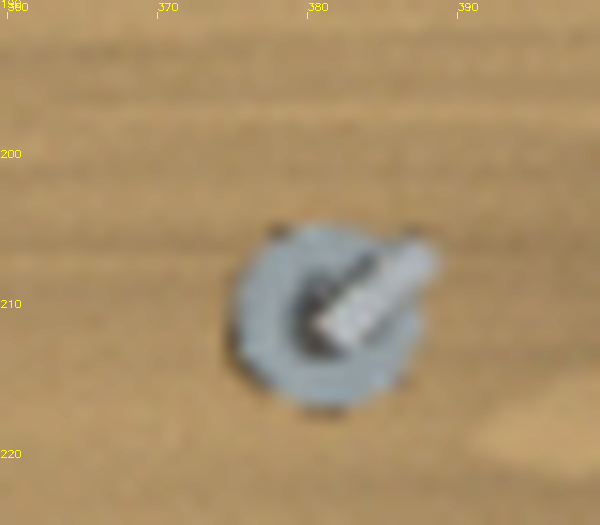

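View pics/c4.png

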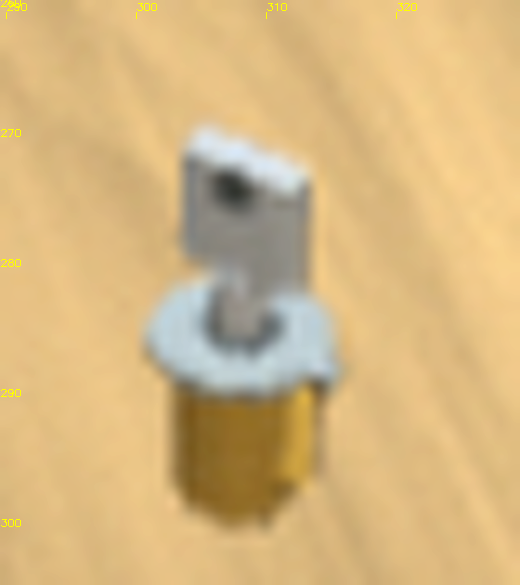

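```bash
cat > fit.py <<'E'
from h import *
from scipy.optimize import least_squares
def box(x0,x1,y0,y1,z0,z1): return np.array([[x,y,z] for x in(x0,x1) for y in(y0,y1) for z in(z0,z1)])
def cyl(r,z0,z1,n=40,cx=0,cy=0):
    a=np.linspace(0,2*np.pi,n,endpoint=False); return np.array([[cx+r*np.cos(t),cy+r*np.sin(t),z] for t in a for z in(z0,z1)])
def prism(poly,z0,z1): return np.array([[p[0],p[1],z] for p in poly for z in(z0,z1)])
def tf(P,p,z=0):
    c,s=np.cos(p[2]),np.sin(p[2]); return np.c_[p[0]+c*P[:,0]-s*P[:,1],p[1]+s*P[:,0]+c*P[:,1],P[:,2]+z]
def render(n,parts,roi,S=8):
    x0,y0,x1,y1=roi; m=np.zeros(((y1-y0)*S,(x1-x0)*S),np.uint8)
    for P in parts:
        uv=proj(n,P); h=cv2.convexHull(((uv-[x0,y0]+.5)*S-.5).astype(np.float32))
        cv2.fillConvexPoly(m,np.round(h*16).astype(np.int32),255,shift=4)
    return cv2.resize(m,(x1-x0,y1-y0),interpolation=cv2.INTER_AREA)/255.
def alpha(n,roi,fill=False,im=None):
    a=(np.load('pics/last_%s.npy'%n) if im is None else im).astype(float); x0,y0,x1,y1=roi; a=a[y0:y1,x0:x1]
    d=a[...,0]-a[...,2]; w=np.percentile(d,75); al=np.clip(1-d/w,0,1)
    return al
def nest_parts(p,e):
    # e: rail thick, stop thick, y where flare begins, flare out x at end
    w,ws,yf,fo=e; z=.018; L=[box(-.034-w,.034+w,.048,.048+ws,0,z)]
    for s in(1,-1):
        L.append(box(*sorted((s*.034,s*(.034+w))),yf,.048,0,z))
        L.append(prism([(s*.034,yf),(s*(.034+w),yf),(s*(.034+fo),-.079),(s*(.034+fo+w),-.079)],0,z))
    return [tf(P,p) for P in L]
def lock_parts(p):
    L=[box(-.032,.032,-.048,.048,0,.04),box(-.022,.022,-.038,.006,.04,.062),box(-.011,.011,-.064,-.048,.017,.027)]
    return [tf(P,p) for P in L]
def core_parts(p):
    return [tf(P,p) for P in [cyl(.018,.036,.040),cyl(.0055,.04,.053),box(-.013,.013,-.0045,.0045,.053,.081),box(.017,.022,-.003,.003,.036,.040)]]
def fit(cams,rois,build,x0,scale,fillh=False):
    als=[]
    for n,r in zip(cams,rois):
        al=alpha(n,r)
        if fillh:
            b=(al>.5).astype(np.uint8); cs,_=cv2.findContours(b,cv2.RETR_EXTERNAL,cv2.CHAIN_APPROX_NONE)
            f=np.zeros_like(b); cv2.drawContours(f,cs,-1,1,-1); f=cv2.erode(f,np.ones((3,3)))  ; al=np.maximum(al,f)
        als.append(al)
    g=lambda q:cv2.GaussianBlur(q,(0,0),1.0)
    x0=np.array(x0,float)
    def res(u): 
        ps=build(x0+u*scale); return np.concatenate([(g(render(n,ps,r))-g(a)).ravel() for n,r,a in zip(cams,rois,als)])
    u=np.zeros(len(x0))
    for st in(1.,.3,.1):
        s=least_squares(res,u,diff_step=st*.2,x_scale=1.0,loss='soft_l1',f_scale=.3) if 0 else least_squares(lambda v:res(v),u,jac=lambda v:np.array([(res(v+st*e)-res(v-st*e))/(2*st) for e in np.eye(len(u))]).T)
        u=s.x
    return x0+u*scale,np.sqrt(np.mean(s.fun**2))
E
cat > m1.py <<'E'
from fit import *
print(ray('top',[(287,196),(238,194),(381,210)],.0))
from itertools import product
rn={'top':(206,165,268,220),'side':(264,195,320,220)}
c=ray('top',[(232,190)],0.009)[0]
for cams in (['top'],['side'],['top','side']):
    if cams==['side']: continue
    x,e=fit(cams,[rn[n] for n in cams],lambda v:nest_parts(v[:3],v[3:]),[c[0],c[1],-.13,.011,.012,-.05,.01],[.004,.004,.05,.002,.002,.01,.005]); print('nest',cams,x[:2].round(4),np.degrees(x[2]).round(2),x[3:].round(4),e.round(3))
rl={'top':(262,180,312,215),'side':(276,216,316,252)}
c=ray('top',[(284,196)],0.03)[0]
for cams in (['top'],['side'],['top','side']):
    if 'side' in cams:
        pass
    x,e=fit(cams,[rl[n] for n in cams],lambda v:lock_parts(v),[c[0],c[1],0],[.004,.004,.05],True); print('lock',cams,x[:2].round(4),np.degrees(x[2]).round(2),e.round(3))
rc={'top':(366,196,398,224),'side':(296,264,322,291)}
c=ray('top',[(380,211)],0.04)[0]
for cams in (['top'],['side'],['top','side']):
    x,e=fit(cams,[rc[n] for n in cams],core_parts,[c[0],c[1],-.7],[.004,.004,.1]); print('core',cams,x[:2].round(4),np.degrees(x[2]).round(2),e.round(3))
E
python3 m1.py
```

```text
[[ 0.56340601 -0.05772194  0.        ]
 [ 0.56976424  0.08894449  0.        ]
 [ 0.520674   -0.33764642  0.        ]]
nest ['top'] [0.576  0.0967] -8.51 [ 0.0136  0.0138 -0.0459  0.0124] 0.044
nest ['top', 'side'] [0.5765 0.0973] -8.69 [ 0.0138  0.0137 -0.0472  0.0122] 0.07Traceback (most recent call last):
  File "m1.py", line 14, in <module>
    x,e=fit(cams,[rl[n] for n in cams],lambda v:lock_parts(v),[c[0],c[1],0],[.004,.004,.05],True); print('lock',cams,x[:2].round(4),np.degrees(x[2]).round(2),e.round(3))
        ~~~^^^^^^^^^^^^^^^^^^^^^^^^^^^^^^^^^^^^^^^^^^^^^^^^^^^^^^^^^^^^^^^^^^^^^^^^^^^^^^^^^^^^^^
  File "fit.py", line 45, in fit
    s=least_squares(res,u,diff_step=st*.2,x_scale=1.0,loss='soft_l1',f_scale=.3) if 0 else least_squares(lambda v:res(v),u,jac=lambda v:np.array([(res(v+st*e)-res(v-st*e))/(2*st) for e in np.eye(len(u))]).T)
                                                                                           ~~~~~~~~~~~~~^^^^^^^^^^^^^^^^^^^^^^^^^^^^^^^^^^^^^^^^^^^^^^^^^^^^^^^^^^^^^^^^^^^^^^^^^^^^^^^^^^^^^^^^^^^^^^^^^^^^^^^
    return func(*args, **kwargs)
    
[... 926 characters left out ...]
)/(2*st) for e in np.eye(len(u))]).T)
                                                                                                                  ~~~^^^
  File "fit.py", line 42, in res
    ps=build(x0+u*scale); return np.concatenate([(g(render(n,ps,r))-g(a)).ravel() for n,r,a in zip(cams,rois,als)])
                                                    ~~~~~~^^^^^^^^
  File "fit.py", line 12, in render
    uv=proj(n,P); h=cv2.convexHull(((uv-[x0,y0]+.5)*S-.5).astype(np.float32))
  File "h.py", line 6, in proj
    c=K(n); E=np.array(c["extrinsics"]); P=np.atleast_2d(P)
  File "h.py", line 4, in K
    c=vision.calibration(n); return c
ValueError: time passes only in moves, steps and waits
```

```bash
python3 - <<'E'
from station import vision
import pickle
try: pickle.dump({n:vision.calibration(n) for n in("top","side")},open('cal.pkl','wb'))
except Exception as e: print(e)
E
sed -i 's/    c=vision.calibration(n); return c/    return CAL[n]/; s/^def K/import pickle\nCAL=pickle.load(open("cal.pkl","rb"))\ndef K/' h.py; python3 m1.py; python3 -c "
from h import *; print(robot.current_time_s())"
```

```text
[[ 0.56340601 -0.05772194  0.        ]
 [ 0.56976424  0.08894449  0.        ]
 [ 0.520674   -0.33764642  0.        ]]
nest ['top'] [0.576  0.0967] -8.51 [ 0.0136  0.0138 -0.0459  0.0124] 0.044
nest ['top', 'side'] [0.5765 0.0973] -8.69 [ 0.0138  0.0137 -0.0472  0.0122] 0.07
lock ['top'] [ 0.5557 -0.0487] -0.99 0.026
lock ['side'] [ 0.559 -0.043] 0.14 0.263
lock ['top', 'side'] [ 0.5567 -0.0477] -0.73 0.191
core ['top'] [ 0.5147 -0.3291] -50.83 0.039
core ['side'] [ 0.5162 -0.3263] -65.47 0.065
core ['top', 'side'] [ 0.5155 -0.3286] -64.76 0.06
1.0
```

```bash
cat > ov.py <<'E'
from fit import *
rc={'top':(366,196,398,224),'side':(296,264,322,300)}
def tile(n,roi,parts,S=12):
    a=np.load('pics/last_%s.npy'%n); x0,y0,x1,y1=roi
    o=cv2.resize(a[y0:y1,x0:x1],None,fx=S,fy=S,interpolation=cv2.INTER_CUBIC); o=np.clip(o*1.5,0,255).astype(np.uint8) if n=='top' else o.copy()
    for P in parts:
        h=cv2.convexHull(((proj(n,P)-[x0,y0]+.5)*S-.5).astype(np.float32)); cv2.polylines(o,[np.round(h).astype(np.int32)],True,(255,0,0),1)
    return o
if __name__=='__main__':
    rows=[]
    for n in('top','side'):
        rows.append(np.hstack([cv2.resize(tile(n,rc[n],core_parts([.515,-.329,np.radians(y)] if n=='top' else [.516,-.3265,np.radians(y)]),8),(256,290)) for y in(-50,-58,-66)]))
    cv2.imwrite('pics/ov.png',np.vstack(rows)[:,:,::-1])
E
python3 ov.py
```

```text
(no output)
```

View pics/ov.png

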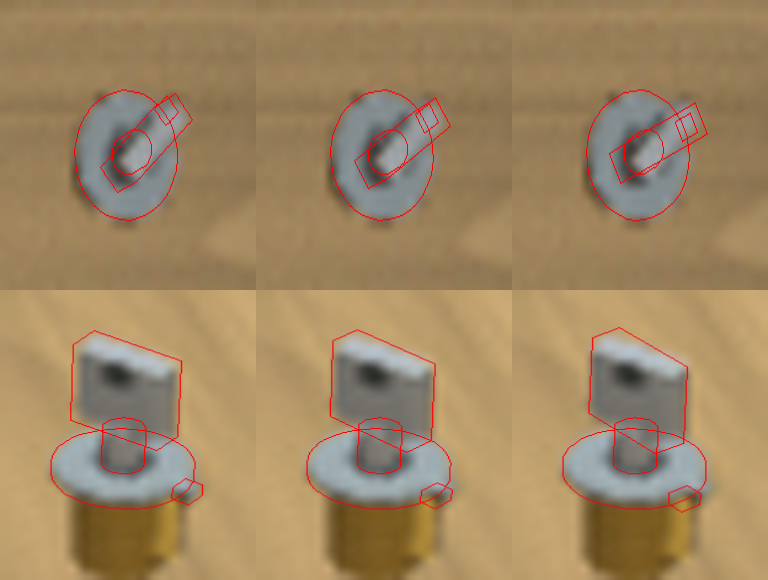

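```bash
cat > geo.py <<'E'
from h import *
NEST=np.array([.576,.0967]); TH=np.radians(-8.55)
def lk(p,th,x,y): c,s=np.cos(th),np.sin(th); return np.array([p[0]+c*x-s*y,p[1]+s*x+c*y])
LOCK=np.array([.5557,-.0487]); LT=np.radians(-1.0)
def st(): print('t',round(robot.current_time_s(),2),'p',np.round(robot.current_tool_pos(),4),'r',np.round(robot.current_eef_rot(),2),'F',np.round(robot.current_contact_force(),1),'gap',round(robot.current_finger_gap(),3))
E
python3 - <<'E'
from geo import *
c=lk(LOCK,LT,0,-.016); 
for y in(-1.,179.): print(robot.inverse_kinematics([*c,.16],[180,0,y]))
robot.move_to([*c,.14],[180,0,-1.0]); st()
save('top','top1'); save('side','side1')
E
```

```text
[ 21.97402092  24.37001812 -23.23131895  92.13976522  10.2943293
  65.61172705 -94.67058125]
[ 32.36866039  27.34201591 -38.3755217   91.73378619  18.01134766
  67.24547653  79.0773582 ]
t 3.12 p [ 0.5554 -0.0664  0.1401] r [ 1.7994e+02 -1.0000e-02 -1.1300e+00] F [ 0.4 -0.3 -0.2] gap 1.004
```

View pics/side1.png

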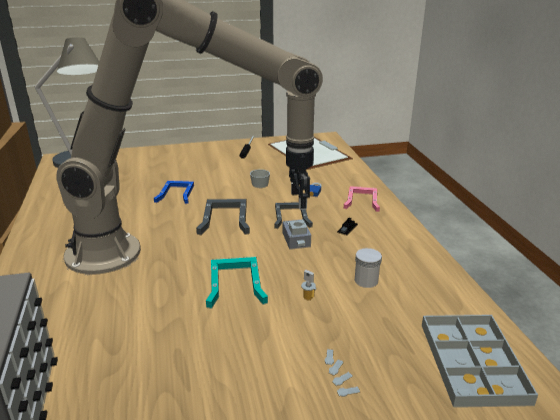

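View pics/top1.png

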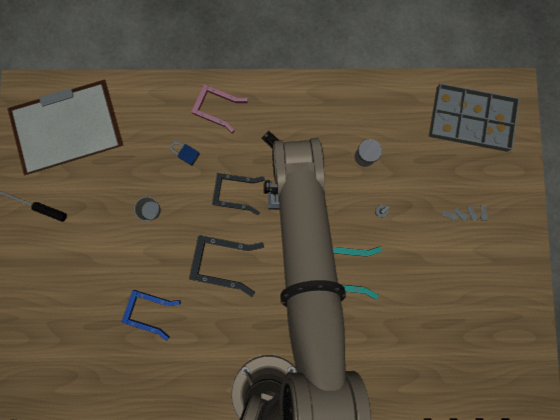

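The gripper is directly above the lock: fingers at (303,195) in the side view, lock at (297,234), nothing in the way. Next I'll go down and grip the collar.

Run:
```python
from geo import *
c=lk(LOCK,LT,0,-.016); print(robot.tip_reach)
print(robot.line_to([*c,.066],[180,0,-1.0],velocity=.1,f_stop=8)); st()
fingers.gripper_to(0.0,force=50); st()
save('side','side2',(240,170,340,260),8)
```

```text
0.017
False
t 4.12 p [ 0.5561 -0.0647  0.0666] r [ 1.8e+02 -8.0e-02 -1.0e+00] F [0.2 0.4 1. ] gap 0.998
t 4.58 p [ 0.5561 -0.0643  0.0669] r [-1.7998e+02 -9.0000e-02 -9.9000e-01] F [-0.   1.3  4.2] gap 0.501
```

View pics/side2.png

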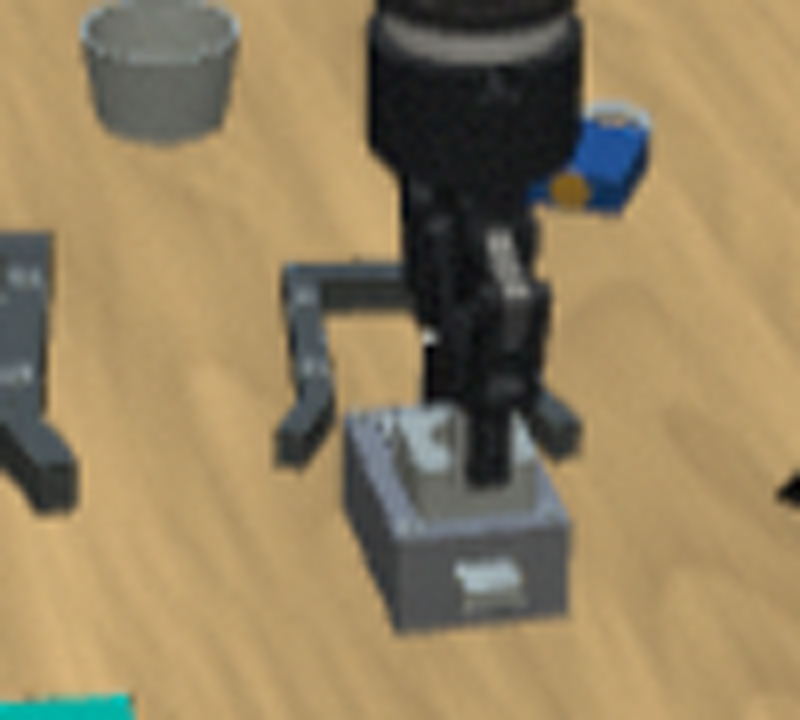

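Run:
```python
from geo import *
Y=np.degrees(TH); z=.0665
for y in(-.140,-.100,-.05):
    c=lk(NEST,TH,0,y-.016)
    print(y,robot.line_to([*c,z],[180,0,Y],velocity=.06,f_stop=30)); st()
save('side','side3',(240,170,340,260),8)
save('top','top3',(200,150,300,225),8)
```

```text
-0.14 False
t 4.92 p [ 0.5529 -0.0586  0.0669] r [ 1.7993e+02 -3.0000e-02 -8.4600e+00] F [-1.4 -1.5  5.4] gap 0.501
-0.1 False
t 5.73 p [ 0.5595 -0.0204  0.0669] r [ 1.7986e+02 -1.0000e-01 -8.5000e+00] F [ 0.2 -4.6  5.3] gap 0.495
-0.05 False
t 6.72 p [0.5669 0.0286 0.067 ] r [ 1.7983e+02 -9.0000e-02 -8.5300e+00] F [-0.7 -5.   5.8] gap 0.495
```

View pics/side3.png

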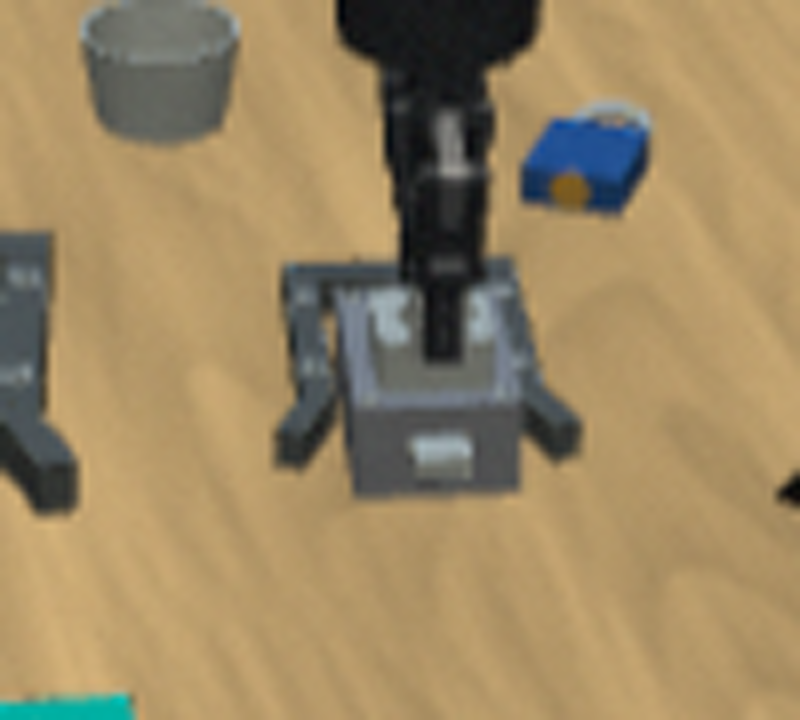

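View pics/top3.png

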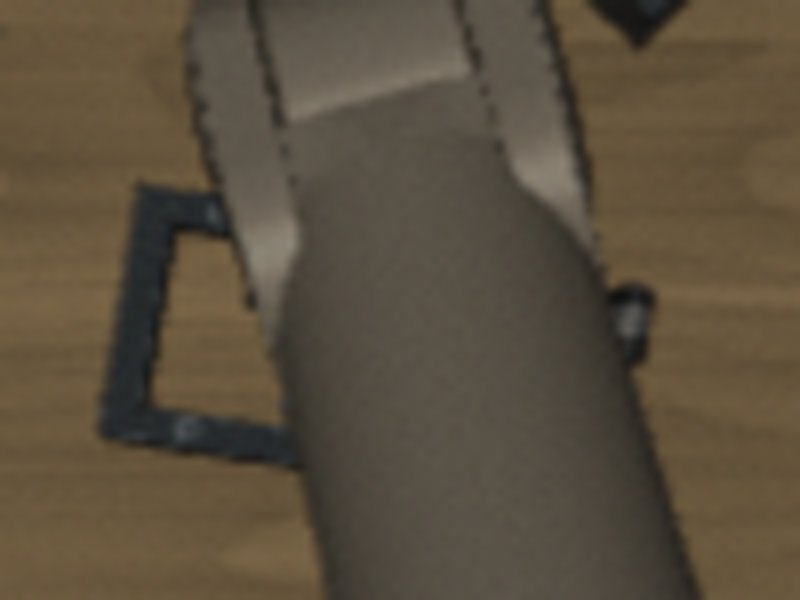

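The lock is moving between the rails: case front at (300,231) in the side view, flares either side. I'll carry on to the stop, watching the force.

Run:
```python
from geo import *
Y=np.degrees(TH); z=.0665
c=lk(NEST,TH,0,-.008-.016)
print(robot.line_to([*c,z],[180,0,Y],velocity=.06,f_stop=25)); st()
c=lk(NEST,TH,0,.006-.016)
print(robot.line_to([*c,z],[180,0,Y],velocity=.015,f_stop=15)); st()
p=robot.current_tool_pos(); d=np.array(p[:2])-NEST
print('tool in nest frame',d@[np.cos(TH),np.sin(TH)],d@[-np.sin(TH),np.cos(TH)])
save('side','side4',(240,170,340,260),8)
```

```text
False
t 7.67 p [0.5733 0.0705 0.0669] r [ 1.7985e+02 -9.0000e-02 -8.5200e+00] F [-0.8 -4.9  4.8] gap 0.5
False
t 8.75 p [0.5751 0.0808 0.0671] r [ 1.7959e+02 -6.0000e-02 -8.6600e+00] F [-2.2 -9.4  8.1] gap 0.5
tool in nest frame 0.0015114246953595236 -0.015817952263860735
```

View pics/side4.png

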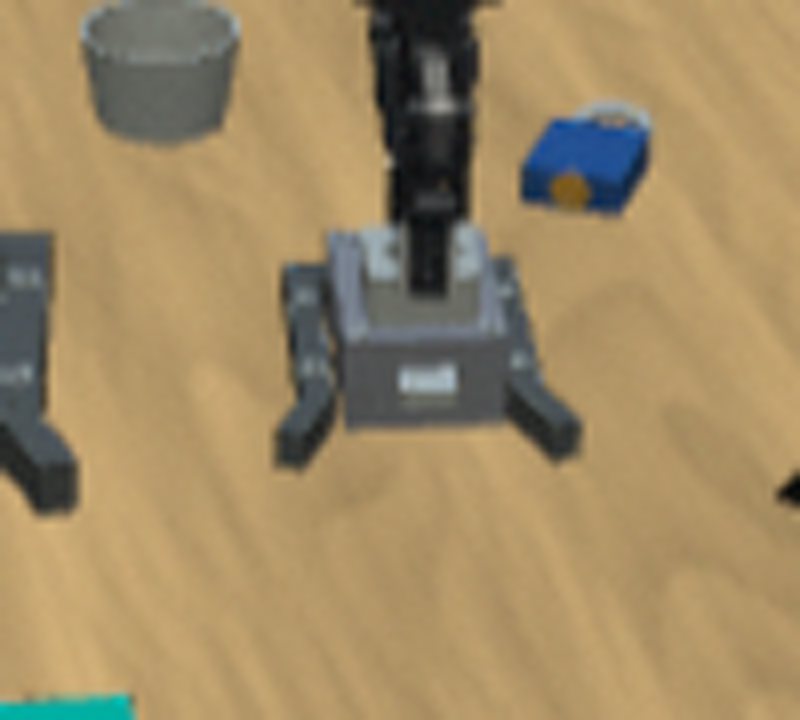

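Run:
```python
from geo import *
robot.pause(.3); st()
def nf():
    d=np.array(robot.current_tool_pos()[:2])-NEST; print('nest frame',np.round([d@[np.cos(TH),np.sin(TH)],d@[-np.sin(TH),np.cos(TH)]],4))
nf()
c=lk(NEST,TH,0,.016-.016)
print(robot.line_to([*c,.0665],[180,0,np.degrees(TH)],velocity=.02,f_stop=12)); st(); nf()
```

```text
t 9.1 p [0.5751 0.0808 0.0671] r [ 1.7959e+02 -6.0000e-02 -8.6600e+00] F [ -1.8 -10.    8. ] gap 0.492
nest frame [ 0.0015 -0.0158]
True
t 9.47 p [0.5751 0.0811 0.0676] r [ 1.7911e+02  6.0000e-02 -8.8000e+00] F [-1.7 -2.   4. ] gap 0.498
nest frame [ 0.0014 -0.0155]
```

```bash
python3 - <<'E'
from geo import *
p=robot.current_tool_pos(); Y=np.degrees(TH)
fingers.gripper_to(1.0); st()
robot.line_to([p[0],p[1],.15],[180,0,Y],velocity=.15); st()
b=[.5155,-.329]
robot.move_to([*b,.15],[180,0,-47.]); st()
save('side','side5',(240,170,340,260),8)
save('top','top5',(200,150,300,225),8)
E
cat > m2.py <<'E'
from fit import *
NP=[.576,.0967,np.radians(-8.55)]; EX=[.0136,.0138,-.046,.0124]
R={'top':(206,165,272,220),'side':(264,190,320,230)}
for cams in(['top'],['side'],['top','side']):
    x,e=fit(cams,[R[n] for n in cams],lambda v:nest_parts(v[:3],EX)+lock_parts([v[3],v[4],v[5]]),NP+NP,[.004,.004,.05]*2,True)
    d=x[3:5]-x[:2]; t=x[2]
    print(cams,x[:2].round(4),np.degrees(x[2]).round(2),x[3:5].round(4),np.degrees(x[5]).round(2),'rel',(d@[np.cos(t),np.sin(t)]).round(4),(d@[-np.sin(t),np.cos(t)]).round(4),e.round(3))
E
python3 m2.py
```

```text
t 9.97 p [0.5748 0.0804 0.0672] r [ 1.7903e+02  8.0000e-02 -8.9300e+00] F [ 0.1 -0.3  0.3] gap 0.994
t 10.67 p [0.5745 0.0809 0.1493] r [ 1.7996e+02  8.0000e-02 -8.5500e+00] F [ 0.4  0.3 -0.7] gap 1.003
t 12.2 p [ 0.517  -0.3263  0.15  ] r [-1.7988e+02  4.0000e-02 -4.6770e+01] F [ 0.3 -0.2  0.5] gap 0.999
['top'] [0.5758 0.0969] -8.52 [0.5761 0.0956] -8.13 rel 0.0004 -0.0012 0.029
['side'] [0.6279 0.1415] 19.44 [0.5913 0.0515] 43.18 rel -0.0644 -0.0726 0.384
['top', 'side'] [0.5774 0.0967] -9.06 [0.5785 0.0953] -10.24 rel 0.0012 -0.0011 0.331
```

View pics/side5.png

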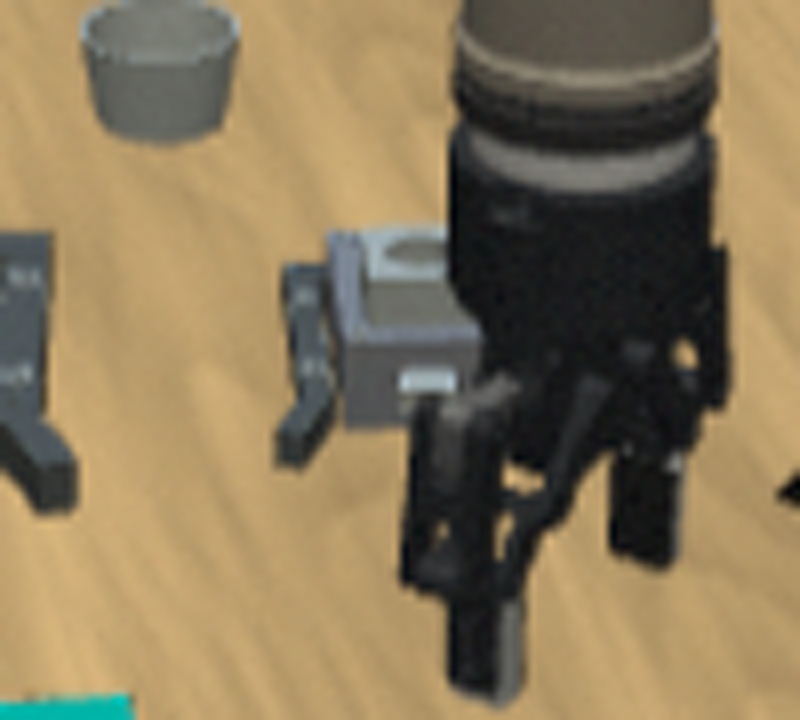

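View pics/top5.png

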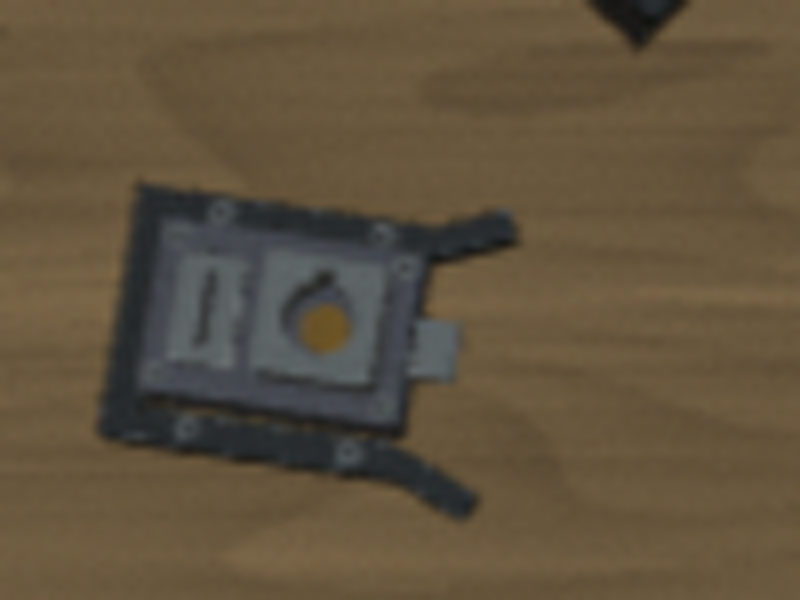

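The lock sits between the rails at the stop; the case edge in the top view is near col 218, against the stop. The fit puts it up to 1 mm short, though, and opening the jaws may have dragged it back. A gentle low push on the rear face, above the bolt, will check that before I take the core.

Run:
```python
from geo import *
Y=np.degrees(TH)
def nf():
    d=np.array(robot.current_tool_pos()[:2])-NEST; print('nest frame',np.round([d@[np.cos(TH),np.sin(TH)],d@[-np.sin(TH),np.cos(TH)]],4))
fingers.gripper_to(0.0,force=30)
c=lk(NEST,TH,0,-.085)
robot.move_to([*c,.12],[180,0,Y]); 
robot.line_to([*c,.049],[180,0,Y],velocity=.12,f_stop=8); st()
c=lk(NEST,TH,0,-.040)
print(robot.line_to([*c,.049],[180,0,Y],velocity=.02,f_stop=4)); st(); nf()
print(robot.line_to([*c,.049],[180,0,Y],velocity=.02,f_stop=14)); st(); nf()
save('side','side6',(240,170,340,260),8)
```

```text
t 15.12 p [0.564  0.0124 0.0495] r [-1.7999e+02 -7.0000e-02 -8.5800e+00] F [ 0.8 -0.4  0.5] gap 0.001
True
t 16.43 p [0.5667 0.0369 0.0484] r [ 1.7982e+02  7.0000e-02 -8.5400e+00] F [-0.3  0.3  1.1] gap 0.003
nest frame [-0.0003 -0.0605]
True
t 17.01 p [0.5662 0.0368 0.0477] r [179.16   0.27  -8.79] F [ 0.4 -0.3  1.6] gap -0.001
nest frame [-0.0007 -0.0607]
```

View pics/side6.png

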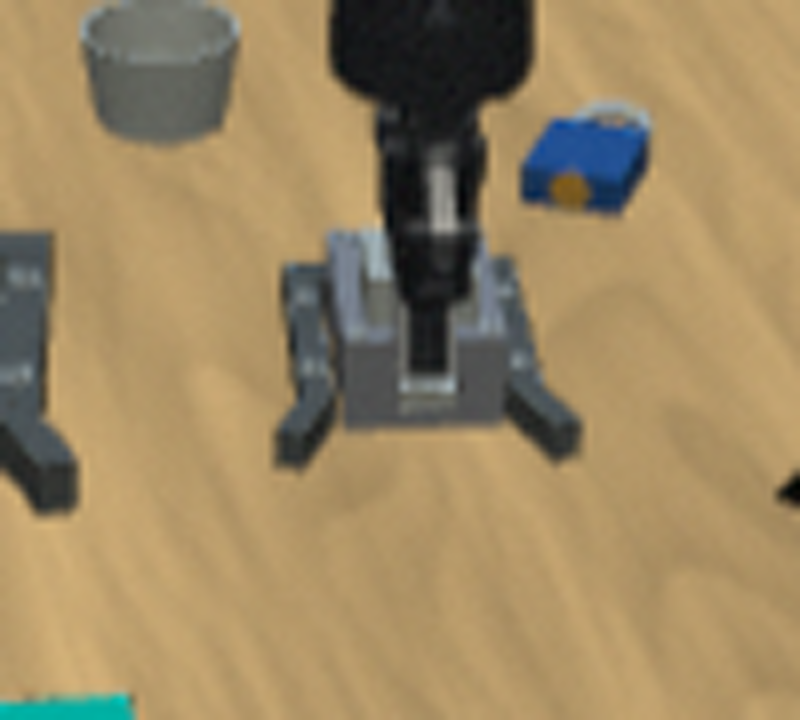

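The push met a firm stop with no movement under 14 N, so the lock is seated. Now for the core.

Run:
```python
from geo import *
Y=np.degrees(TH)
c=lk(NEST,TH,0,-.085)
robot.line_to([*c,.049],[180,0,Y],velocity=.12)
robot.line_to([*c,.13],[180,0,Y],velocity=.2)
b=[.5152,-.3285]
robot.move_to([*b,.15],[180,0,-47.]); fingers.gripper_to(1.0)
robot.pause(.2)
print(robot.line_to([*b,.066],[180,0,-47],velocity=.1,f_stop=6)); robot.pause(.2); st()
save('side','side7',(270,230,350,310),8)
fingers.gripper_to(0.0,force=60); st()
save('side','side8',(270,230,350,310),8); 
im=np.hstack([cv2.imread('pics/side7.png'),cv2.imread('pics/side8.png')]);cv2.imwrite('pics/s78.png',cv2.resize(im,(800,400)))
```

```text
False
t 21.44 p [ 0.5158 -0.3288  0.0668] r [-1.7997e+02 -9.0000e-02 -4.7000e+01] F [-0.2  0.1  0.4] gap 0.999
t 22.18 p [ 0.5152 -0.3286  0.0661] r [ 1.7999e+02 -1.0000e-02 -4.7000e+01] F [-0.2  0.1 -0.1] gap 0.095
```

View pics/s78.png

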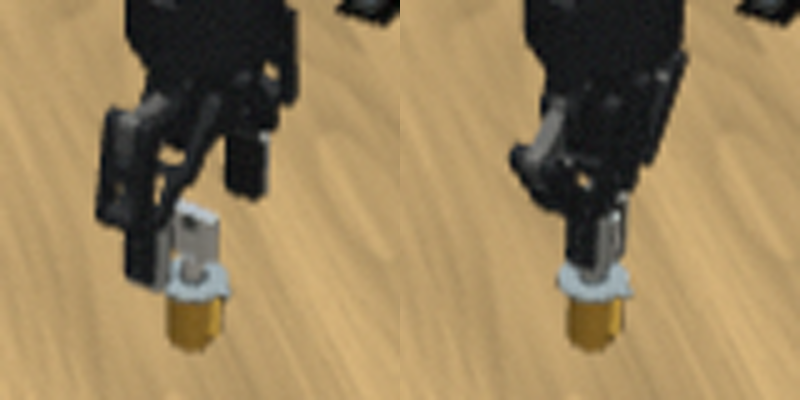

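Bow gripped: gap 8 mm against the 9 mm thickness, tab at (315,289) on the far right as before. I'll lift it and carry it to above the bore.

Run:
```python
from geo import *
Y=np.degrees(TH)
robot.line_to([.5152,-.3286,.19],[180,0,-47],velocity=.15); st()
m=lk(NEST,TH,.0004,-.016)
robot.move_to([*m,.19],[180,0,Y]); 
robot.line_to([*m,.142],[180,0,Y],velocity=.1,f_stop=6); robot.pause(.3); st()
save('side','side9',(260,150,340,250),6)
print(proj('side',[[*m,.062]]),proj('side',[[*m,.116]]))
```

```text
t 23.2 p [ 0.5144 -0.3282  0.1886] r [ 1.7996e+02  1.5000e-01 -4.7000e+01] F [-1.4 -0.  -1.5] gap 0.092
t 25.66 p [0.5744 0.081  0.1427] r [-1.7998e+02 -7.0000e-02 -8.5500e+00] F [-0.1 -0.3 -1.5] gap 0.098
[[291.23242327 201.37073168]] [[291.4414628  185.77203567]]
```

View pics/side9.png

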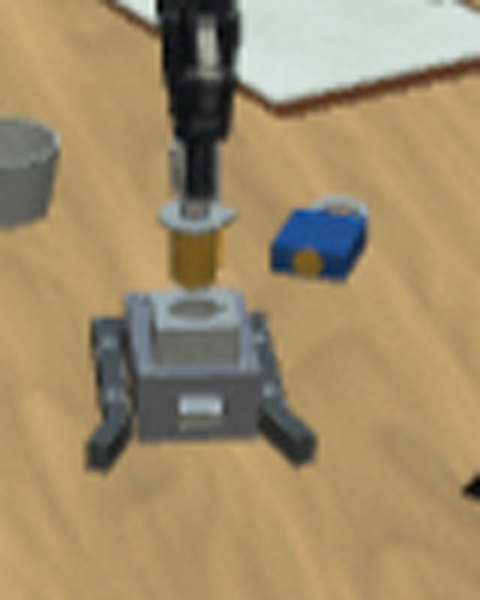

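Run:
```python
import numpy as np,cv2
a=np.load('pics/last_side.npy')[180:218,276:312]
cv2.imwrite('pics/c9.png',cv2.resize(a,None,fx=16,fy=15,interpolation=cv2.INTER_CUBIC)[:,:,::-1])
```

```text
(no output)
```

View pics/c9.png

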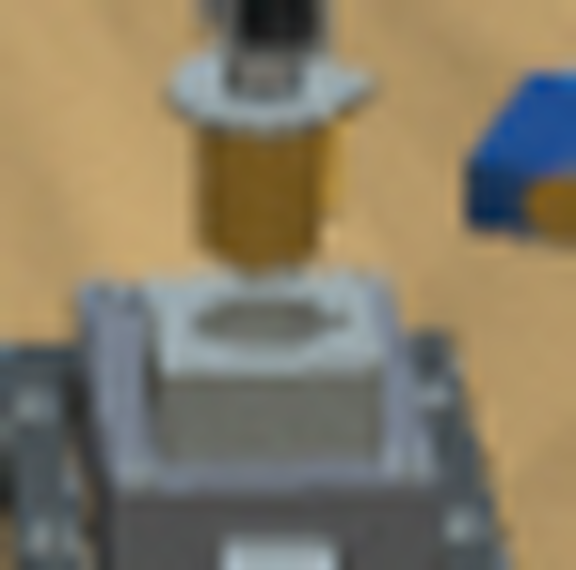

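In x, the barrel axis (crop col 261) and the bore centre (col 262) agree to under 0.5 mm, and the rib is on the keyway side. I'll lower it with a force guard.

Run:
```python
from geo import *
Y=np.degrees(TH); m=lk(NEST,TH,.0004,-.016)
print(robot.line_to([*m,.121],[180,0,Y],velocity=.04,f_stop=6)); st()
print(robot.line_to([*m,.105],[180,0,Y],velocity=.02,f_stop=6)); robot.pause(.1); st()
save('side','side10',(276,170,312,215),13)
```

```text
False
t 26.38 p [0.5741 0.0807 0.1209] r [179.99   0.    -8.56] F [ 1.4 -0.1 -2.1] gap 0.095
False
t 27.43 p [0.5741 0.0807 0.105 ] r [ 1.7999e+02 -1.0000e-02 -8.5600e+00] F [ 1.1 -0.8 -1.7] gap 0.095
```

View pics/side10.png

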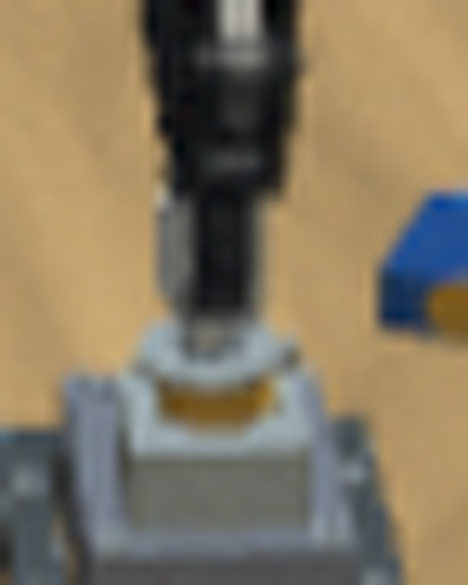

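The rib is already in the keyway: 23 mm deep with no contact force. I'll tighten the grip and press home.

Run:
```python
from geo import *
Y=np.degrees(TH); m=lk(NEST,TH,.0004,-.016)
fingers.gripper_to(0.0,force=100); st()
for z in(.100,.096,.0935,.092,.091,.090,.089):
    s=robot.line_to([*m,z],[180,0,Y],velocity=.015,f_stop=20); print(z,s); st()
    if s or robot.current_contact_force()[2]>24: break
save('side','side11',(276,170,312,215),13)
```

```text
t 27.7 p [0.5741 0.0807 0.105 ] r [ 1.80e+02 -1.00e-02 -8.55e+00] F [ 1.1 -0.8 -1.2] gap 0.086
0.1 False
t 28.18 p [0.5743 0.0811 0.1006] r [-1.7999e+02 -4.0000e-02 -8.5400e+00] F [ 1.  -0.8  4.2] gap 0.089
0.096 False
t 28.6 p [0.5743 0.081  0.0963] r [-1.7998e+02 -4.0000e-02 -8.5400e+00] F [ 0.3 -0.8  5.7] gap 0.087
0.0935 False
t 28.92 p [0.5743 0.081  0.094 ] r [-1.7998e+02 -5.0000e-02 -8.5500e+00] F [-0.6  0.4  5.7] gap 0.091
0.092 False
t 29.17 p [0.5743 0.081  0.0927] r [-1.7998e+02 -4.0000e-02 -8.5500e+00] F [-0.1 -1.2  7.9] gap 0.084
0.091 False
t 29.42 p [0.5743 0.0811 0.0921] r [-1.7999e+02 -5.0000e-02 -8.5500e+00] F [-2.  -0.1  8.7] gap 0.087
0.09 False
t 29.67 p [0.5744 0.081  0.0921] r [ 1.7999e+02 -8.0000e-02 -8.5500e+00] F [-4.5 -2.  13.7] gap 0.09
0.089 False
t 29.92 p [0.5744 0.081  0.0921] r [ 1.7998e+02 -9.0000e-02 -8.5500e+00] F [-4.4 -1.  17.8] gap 0.083
```

View pics/side11.png

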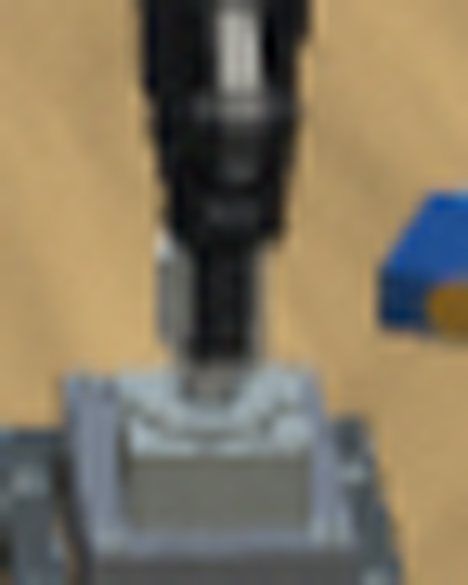

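Run:
```python
from geo import *
robot.pause(.4); st()
b=np.load('pics/last_side.npy')
im=save('side','side12',(240,170,340,260),8)
a=cv2.imread('pics/side6.png'); c=cv2.imread('pics/side12.png')
d=np.hstack([a,c]); cv2.imwrite('pics/cmp.png',cv2.resize(d,(800,360)))
```

```text
t 30.37 p [0.5744 0.0811 0.0921] r [ 1.7998e+02 -1.0000e-01 -8.5500e+00] F [-4.6 -1.3 18.3] gap 0.085
```

View pics/cmp.png

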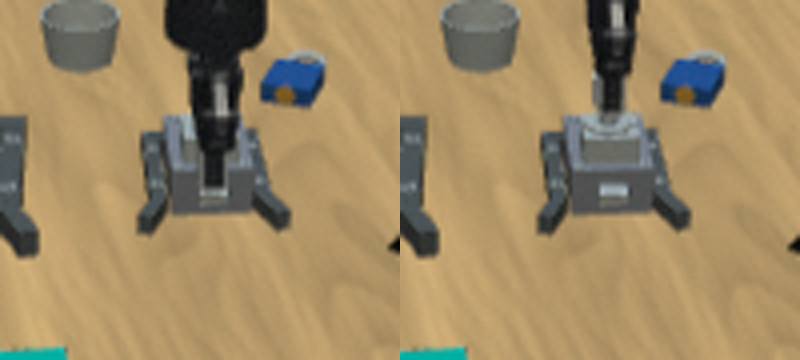

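The lock is at the same pixels as right after the seating push (rear face bottom at (213,212) against (613,212) in the side-by-side view). The flange lies on the collar, and the cup and padlock haven't moved. I'm handing in.

Run:
```python
from geo import *
workorder.close_job(); st()
```

```text
the job is handed in; nothing more can be done
the job is handed in; nothing more can be done
```

The lock is seated in the small dark nest and the core is pressed fully home. I handed the job in at about 30 s, with the arm still holding the core.

**Lock:** I gripped it by the collar and slid it along the bench to the end stop. Then I released it and pushed low on its rear face; it did not move under about 14 N.

**Core:** I took it by the bow and brought it over the bore already turned to match the keyway. The rib went straight in, so no turning search was needed.

**Last checks:**
- **Core home:** the tool stopped at z = 0.0921 m, as predicted for fully home. The press force settled at about 18 N, against the spring's 9 N.
- **Flange and surroundings:** the side view showed the flange on the collar, the lock unmoved since the seating push, and the cup and padlock in place. I did not separately recheck the canister and latch at the end, but the arm never went near them.

**Checks that disagreed or failed:**
- **Seating:** the top-camera fit put the lock about 1 mm short of the stop. That is within the fit's error, and the jaw position and push test both said it was seated.
- **Side camera:** its silhouette fit of the lock in the nest failed, so I did not use it.
- **Slight tilt:** the tool tilted about 0.9 degrees while the collar grip pressed on the stop. The lock may have tipped very slightly there; it looked flat in the nest after release.

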